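# Find the set-screw flat and hold the collar on it

## Robot

A 6-joint arm with a two-finger parallel gripper is mounted at the origin on the work surface. World frame = base frame: x ahead of the robot, y to its left, z up, the work surface at z = 0. Lengths are in m, angles in rad, forces in N, time in s.
With the tool pointing down it reaches from about 0.35 to 0.775 m from the base axis. Payload 7.3 kg.
Tool frame: the origin (TCP) lies on the centre line of the jaws, within the pads' length; the fingertips stand 25 mm ahead of it and the grasp point (between the pads) lies 6 mm ahead of it; z points along the fingers, y is the line along which they close (so a half turn about z gives the same grasp; the last joint's range is limited). The gripper opens to 92 mm and grips with 3 to 60 N. Pads are 19 mm wide; open, the fingers measure 130 mm over their backs; the gripper's body (75 mm by 190 mm) begins 47 mm behind the grasp point.
Start: joints at [-1.369, 0.342, 1.524, -0, 1.275, -0.146], TCP at [0.179, -0.494, 0.252] pointing down, gripper open.
Joint ranges: [-2.53, 2.53], [-0.77, 2.02], [0.04, 2.7], [-1, 4.14], [0.28, 2.66], [-3.11, 3.11]. Speed limits (rad/s): [2.57, 2.57, 3.14, 3.14, 3.14, 3.14].

## Interface

Orientations are given as [roll, pitch, yaw] about the fixed x, y, z axes, in that order (R = Rz(yaw) Ry(pitch) Rx(roll)).
In Python, from cell import status, read_camera, camera_info, ticket, models gives the robot as it stands.
- The arm moves only by the tool send_rows, never from a script. Its argument "plan" is a list of rows, each an object with "offset": the shift along the tool's x, y, z in mm, a list of three; "yaw": the turn about the tool's z in rad. In form: [{"offset": [dx, dy, dz], "yaw": yaw}, ...]. A call has 1 to 20 rows; each row shifts and turns the commanded pose from where the row before left it, along the tool's axes as they then stand; what a row does not reach is not made up. A row lasts 1/10 s, in which the tool goes at most 50 mm and 8.59 degrees, less where a joint would pass 70% of its speed; a pose out of reach is approached as far as the arm can. A call is refused whole if a number of a shift passes 50 or a number of a turn 0.15, either way. A call with a gripper value outside its range is refused whole. "hand" is the closure, from 0 (fully open) to 1 (shut), set as the call begins (left out, the last holds). The fingers move at their own pace and stop on an object; "squeeze" is the grip in N (left out, the last holds). Time passes only in rows, so rows that do not move let the fingers close. It gives the time, the measured TCP pose, the force, the opening and the grip force at its end, in the units of the state.
- status.observe(): the state, without advancing time (a new reading comes with each control period).
- read_camera(name): name is "scene" or "side" or "wrist"; returns the picture (400x640x3 uint8, red, green, blue); there is no depth.
- camera_info(name): a dict with "vfov" (degrees; the focal length in pixels is half the picture's height over the tangent of half this angle, whatever the lens; pixels are square), "cx", "cy" (the principal point, pixels), "origin" and "attitude" of the camera in the world. Camera axes: x right, y down, z forward; pixel columns grow to the right and rows downward; lengths in m; the calibration is good to about 2 mm. A picture is of the moment at which its call begins: read the wrist's pose just before it. camera_info takes no time and is no camera call; for the wrist camera it gives the pose at the moment of the call.
- ticket.hand_in(): hands the job in; it is judged then, once.
Trained networks look in the newest picture that a camera, given by its name, has taken for a name from the list of things; names that differ only in an ending like _2 or _b are one class to them, and where a whole thing is asked for, a point or a joint stands for the part that bears it (a point fixed in the world has none). Each returns a list of dicts, best first, with "conf" (0 to 1); they miss things now and then, are a little off and sometimes report something else, mostly with a low value. They report only what shows in the picture. A call takes as long as a camera call. They do not tell look-alikes from the thing itself.
- models.regions_of(camera, label): "mask" (400x640 bool, what is visible of it) and "extent" ([left, top, right, bottom] in pixels, round what is visible of it).
The state is a dict: "time": time; "qpos": joint angles; "qvel": joint speeds; "joint_efforts": joint torques, N m; "tool_pos": TCP position; "tool_rot": TCP orientation; "contact_force": force on the tool from outside, world axes, zero at the start; "torque": the same for the moment, N m; "opening": finger opening in m; "grip_force": force on a finger pad.
Only numpy, scipy, OpenCV 4.12 (cv2) and the standard library are available. Lean on these libraries where they do the work, as an engineer would, in place of code of your own. Each camera call takes 0.05 s, during which the arm holds its last target. There are 200 camera calls.

## Task

A grinder spindle stands upright in its bearing stand: first pinch the bare spindle across its set-screw flat, one finger on the flat, and turn it until the flat faces the key block on the stand's tongue. Then pick up the loose shaft collar, lower it over the spindle with its set screw pointing at the key block so that the screw comes about half-way up the flat, level and clear of everything below, and finish while still holding it there in the gripper, ready for the screw to be tightened. Do not disturb the marble offcut, hammer, jar or brush.

Things in the scene. Friction and masses are not known exactly. Their poses are not given: they have to be found in the camera images.
- stand: Grey bearing stand, fixed. Origin on the spindle's axis at bench level, z up. Foot plate 100 x 100 x 12 mm; domed housing up to z = 40 mm, radius 36 mm at its foot. +x points along a 36 mm wide tongue to the dark wooden key block (30 mm cube centred 108 mm from the axis, top at z = 42 mm), from which a bent hex key rises to z = 79 mm and reaches out to 153 mm from the axis.
- spindle_top (a point): Centre of the spindle's top end, on its axis, 140 mm above the bench. The steel spindle is 20 mm in diameter from z = 46 to 140 mm (below that a 32 mm shoulder, z = 40 to 46 mm); its last 2 mm are chamfered on the round side.
- spindle (a joint): Turning angle of the spindle in rad, about the vertical, positive anticlockwise from above; at 0 the flat faces the key block (stand's +x). It turns by hand against light friction (0.06 N m), stays where it is left, and starts 0.6 to 1.6 rad from 0, on the positive side.
- flat: Set-screw flat on the spindle, z = 85 to 140 mm (open at the top: the end is a D from above). Origin mid-face, z = 111.5 mm, 6 mm from the spindle's axis; x points squarely out of the flat. Pinched across the flat the spindle is 16 mm thick (middle of the pinch 2 mm from the axis, away from the flat), elsewhere on the round up to 20 mm: so the fingers feel it.
- collar: Loose dark steel shaft collar lying flat on the bench: outer diameter 46 mm, height 24 mm, bore 24 mm, about 0.19 kg. Origin on its axis at the underside, z up. x points along its set screw, whose 4 mm wide tip stands into the bore to 7.5 mm from the axis at mid height: it goes down the spindle only with the screw over the flat. Grip from above across its y axis.
- screw (a point): Middle of the set screw's round head (about 10 mm in diameter, reaching 34 mm from the collar's axis): 30 mm from the collar's axis along the collar's x, 12 mm above the collar's underside.
- marble_offcut: Bystander: loose marble block 70 x 100 x 30 mm, origin under its centre.
- hammer: Bystander: loose hammer with wooden handle, 260 mm long, lying on the bench.
- paste_jar: Bystander: loose jar 64 mm in diameter, 75 mm tall, origin under its centre.
- brush: Bystander: loose brush 200 mm long, lying on the bench.
Things that resemble listed ones, but are neither listed nor needed, are in the scene too. There is more than one size of the stand; the job needs the middle-sized.

How it is judged:
By the outcome, as a careful person would: the job done as asked, in the order asked, and still so for the second after the job is handed in, while the arm keeps its last pose, push and grip.
It also fails if it takes over 64 s, if anything falls off the work surface, if the arm or the gripper's body presses on something with over 40 N, if the wrist force passes 120 N, or if a joint passes its speed limit or range.

## Working session

There is one attempt and no reset: what is moved stays moved. The work goes in short steps, Python scripts to look and compute and a tool call to move; the robot and the scene stay as the last step left them, time stands still between calls to the robot, and variables do not carry over. Pictures are saved under pics/ and viewed, at most 11 in all, crops included, and the job is handed in when it is done.

Besides the shell and the picture viewer there is one more tool, called after "Request:" in YAML: its name, and indented under it one key for each argument. send_rows: Moves the arm, as the interface text tells. Its arguments: {"type":"object","properties":{"plan":{"type":"array"},"hand":{"type":"number"},"squeeze":{"type":"number"}},"required":["plan"]}

```bash
mkdir -p pics; cat > h.py <<'E'
import numpy as np, cv2
from cell import status, read_camera, camera_info, ticket, models
from scipy.spatial.transform import Rotation as R
def cam(n):
    c=camera_info(n); f=200/np.tan(np.radians(c['vfov'])/2)
    return c,f
def Rc(c):
    a=np.array(c['attitude'],float)
    return a if a.shape==(3,3) else R.from_euler('xyz',a).as_matrix()
def ray(c,f,u,v):
    d=Rc(c)@np.array([(u-c['cx'])/f,(v-c['cy'])/f,1]); return np.array(c['origin']),d
def at_z(c,f,u,v,z):
    o,d=ray(c,f,u,v); return o+d*(z-o[2])/d[2]
def proj(c,f,p):
    q=Rc(c).T@(np.array(p)-np.array(c['origin'])); return np.array([c['cx']+f*q[0]/q[2],c['cy']+f*q[1]/q[2]])
def save(n,im): cv2.imwrite('pics/'+n,cv2.cvtColor(im,cv2.COLOR_RGB2BGR))
E
python3 - <<'E'
from h import *
for n in('scene','side','wrist'):
    save(n+'0.png',read_camera(n)); c,f=cam(n); print(n,c,f)
    if n!='wrist':
      for l in('stand','spindle','collar','flat','screw','spindle_top','marble_offcut','hammer','paste_jar','brush'):
        try:
            for r in models.regions_of(n,l): print(l,round(r['conf'],2),r['extent'],r['mask'].sum())
        except Exception as e: print(l,e)
print(status.observe())
E
```

```text
scene {'vfov': 44.76875964079372, 'cx': 317.11488027615076, 'cy': 199.15722714477351, 'origin': array([ 1.24984839, -0.28903406,  1.14135924]), 'attitude': array([-2.49675845, -0.00403563,  1.24584979])} 485.61209678330414
stand 0.62 [350.1, 136.4, 376.3, 189.3] 689
stand 0.59 [211.8, 121.3, 268.5, 209.0] 2526
stand 0.56 [363.5, 185.0, 414.5, 252.8] 1599
spindle 0.88 [230.0, 117.0, 246.0, 162.7] 437
spindle 0.45 [361.3, 138.1, 367.8, 160.2] 84
collar 0.81 [255.8, 225.2, 277.9, 246.0] 268
collar 0.31 [363.9, 183.2, 415.1, 251.0] 1629
flat 0.68 [234.9, 124.3, 242.7, 142.3] 122
screw 0.8 [262.9, 226.0, 277.3, 245.6] 231
spindle_top 0.95 [366.7, 180.3, 415.0, 257.4] 1568
spindle_top 0.66 [350.9, 138.4, 377.5, 189.7] 710
spindle_top 0.57 [214.4, 119.0, 268.7, 210.9] 2527
marble_offcut 0.78 [344.9, 276.1, 391.1, 320.1] 1209
hammer 0.71 [419.3, 158.8, 504.1, 212.4] 848
paste_jar 0.97 [175.9, 242.3, 203.4, 277.8] 707
brush 0.98 [143.5, 188.2, 180.0, 247.4] 733
side {'vfov': 50.731565114493534, 'cx': 327.77844740241164, 'cy': 195.3623940372864, 'origin': array([-0.24735868,  0.87998647,  0.97
[... 1093 characters left out ...]
} 310.6181837823056
{'time': 1.15, 'qpos': array([-1.36901589e+00,  3.41957755e-01,  1.52408749e+00, -3.28814249e-06,
        1.27541665e+00, -1.46001845e-01]), 'qvel': array([-0.00044028, -0.0017063 , -0.00030501, -0.00152596,  0.00113454,
        0.00102117]), 'joint_efforts': array([-1.60677722e-03, -4.31145823e+01, -2.44483602e+01,  7.16420892e-02,
        4.82083275e-02, -3.49910479e-06]), 'tool_pos': array([ 0.17894958, -0.49357764,  0.25176683]), 'tool_rot': array([3.14146374e+00, 2.21356753e-05, 3.47783232e-01]), 'contact_force': array([-0.00403104,  0.03774827,  0.83655669]), 'torque': array([ 0.04375675,  0.0204338 , -0.00823609]), 'grip_force': 0.0, 'opening': 0.09167447879483273}
```

View pics/scene0.png

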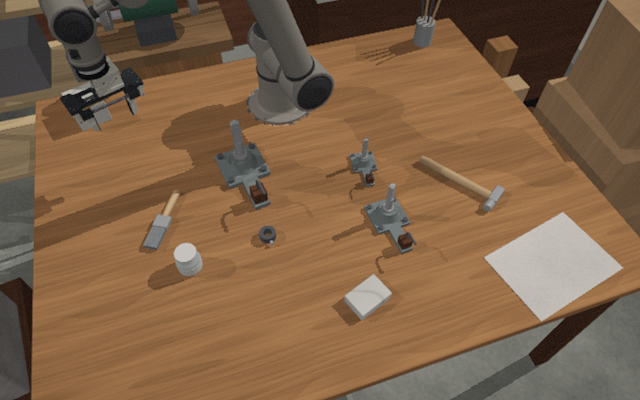

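View pics/side0.png

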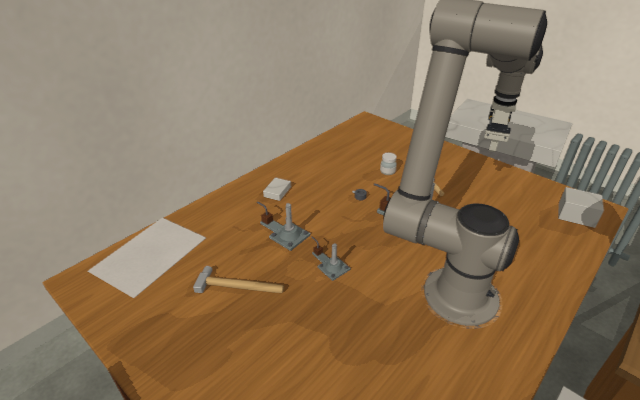

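```bash
python3 - <<'E'
from h import *
def tri(a,b):
    (c,f),(c2,f2)=cam('scene'),cam('side')
    o,d=ray(c,f,*a);o2,d2=ray(c2,f2,*b)
    s=np.linalg.lstsq(np.c_[d,-d2],o2-o,rcond=None)[0]
    p,q=o+s[0]*d,o2+s[1]*d2; return (p+q)/2,np.linalg.norm(p-q)
print('mid top',tri((391.5,186),(289,206)))
print('small top',tri((365,140),(333,245)))
c,f=cam('scene')
print('mid top@.14',at_z(c,f,391.5,186,.14),'big@.14',at_z(c,f,236,122,.14), at_z(c,f,236,122,.18))
print('block mid',at_z(c,f,405,238,.042),'collar',at_z(c,f,266.5,235,.012), tri((266.5,234),(361,194)))
for l in('marble_offcut','hammer','paste_jar'):
    r=models.regions_of('scene',l)[0]['extent'];print(l,at_z(c,f,(r[0]+r[2])/2,(r[1]+r[3])/2,.02))
im=read_camera('scene')
a=cv2.resize(im[175:260,350:430],None,fx=6,fy=6,interpolation=cv2.INTER_CUBIC)
b=cv2.resize(im[215:260,245:290],None,fx=6,fy=6,interpolation=cv2.INTER_CUBIC)
o=np.zeros((510,760,3),np.uint8);o[:,:480]=a;o[:270,490:]=b
save('crop1.png',o)
E
```

```text
mid top (array([0.55253121, 0.15856966, 0.13179097]), np.float64(0.00043688254061070706))
small top (array([0.34814572, 0.17176339, 0.0989935 ]), np.float64(0.006581728646486988))
mid top@.14 [0.55834753 0.15509153 0.14      ] big@.14 [ 0.19446415 -0.17980512  0.14      ] [ 0.23662221 -0.18416835  0.18      ]
block mid [0.66524716 0.16060074 0.042     ] collar [ 0.51936076 -0.18530811  0.012     ] (array([ 0.51521777, -0.18360699,  0.00939938]), np.float64(0.001747597072537125))
marble_offcut [0.78650111 0.00643062 0.02      ]
hammer [0.53976105 0.40594196 0.02      ]
paste_jar [ 0.53612912 -0.39852786  0.02      ]
```

View pics/crop1.png

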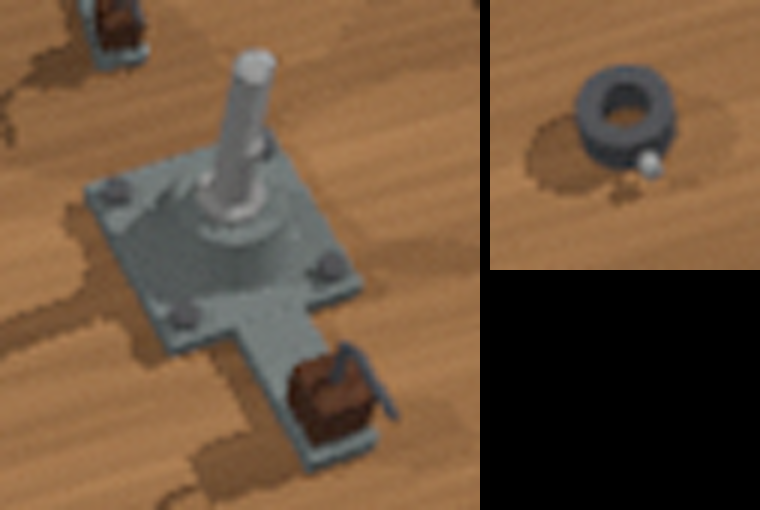

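The scene picture shows the middle stand at pixel (390,215): its top and block measure 107 mm apart, which matches the 108 mm given. The collar is at (267,234), with its screw at (272,242). Next I'll look from above the collar with the wrist camera.

Request:
send_rows:
  plan:
    - {"offset": [20, -8, 0], "yaw": 0}
    - {"offset": [36, -15, 0], "yaw": 0}
    - {"offset": [36, -15, 0], "yaw": 0}
    - {"offset": [36, -15, 0], "yaw": 0}
    - {"offset": [36, -15, 0], "yaw": 0}
    - {"offset": [36, -15, 0], "yaw": 0}
    - {"offset": [36, -15, 0], "yaw": 0}
    - {"offset": [36, -15, 0], "yaw": 0}
    - {"offset": [36, -15, 0], "yaw": 0}
    - {"offset": [36, -15, 0], "yaw": 0}
    - {"offset": [36, -15, 0], "yaw": 0}
    - {"offset": [35, -10, 0], "yaw": 0}
    - {"offset": [20, -6, 0], "yaw": 0}
    - {"offset": [0, 0, 0], "yaw": 0}
    - {"offset": [0, 0, 0], "yaw": 0}
  hand: 0

```text
time: 2.85
tool_pos: [0.5284, -0.1816, 0.2514]
tool_rot: [-3.141, 0.001, 0.349]
contact_force: [1.0, -0.4, -0.8]
opening: 0.0919
grip_force: 0.0
```

```bash
python3 - <<'E'
from h import *
s=status.observe();print(s['time'],s['tool_pos'],s['tool_rot'])
c,f=cam('wrist'); im=read_camera('wrist'); save('w1.png',im)
for l in('collar','screw','stand'):
    for r in models.regions_of('wrist',l): print(l,r['conf'],r['extent'])
E
```

```text
2.85 [ 0.52839338 -0.18160758  0.25143422] [-3.14142914e+00  8.14736811e-04  3.48835087e-01]
collar 0.78 [293.5, 157.6, 330.1, 205.7]
screw 0.72 [291.6, 158.5, 330.6, 205.3]
stand 0.96 [0.0, 0.6, 92.0, 111.4]
stand 0.96 [244.1, 247.2, 287.0, 312.8]
stand 0.58 [0.0, 145.0, 44.5, 228.0]
```

View pics/w1.png

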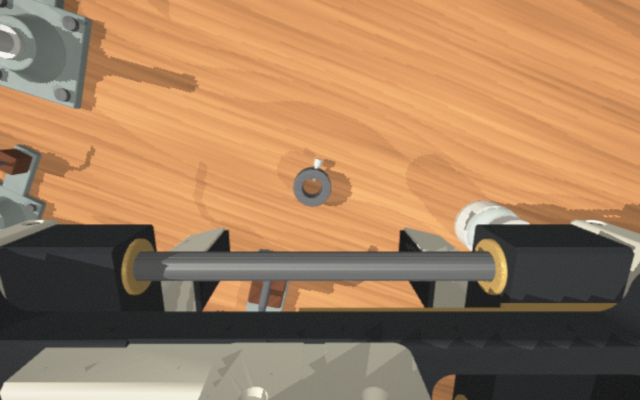

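The wrist picture shows the collar ring at (313,187) and its screw at (318,163), with the middle stand at upper left.

```bash
cat >> h.py <<'E'
def collar(im,c,f,x0,y0,x1,y1,z=0.0):
    g=im[y0:y1,x0:x1].astype(int); br=g.max(2); sat=br-g.min(2)
    m=((br<110)&(sat<22)).astype(np.uint8)
    n,l,st,ce=cv2.connectedComponentsWithStats(m); k=1+st[1:,4].argmax()
    cs,_=cv2.findContours((l==k).astype(np.uint8),cv2.RETR_EXTERNAL,cv2.CHAIN_APPROX_NONE)
    e=cv2.fitEllipse(cv2.convexHull(max(cs,key=len)))
    s=((sat<35)&(br>140)); yy,xx=np.nonzero(s)
    return (e[0][0]+x0,e[0][1]+y0),e[1],(xx.mean()+x0,yy.mean()+y0),s.sum()
E
python3 - <<'E'
from h import *
im=cv2.cvtColor(cv2.imread('pics/w1.png'),cv2.COLOR_BGR2RGB)
c,f=cam('wrist')
e,ax,s,n=collar(im,c,f,285,145,345,215)
print(e,ax,s,n)
p=at_z(c,f,*e,z=.022);q=at_z(c,f,*s,z=.015);print(p,q,np.linalg.norm((q-p)[:2]),'ang',np.arctan2(*(q-p)[1::-1]))
print(proj(c,f,[p[0],p[1],.024]))
# camera in scene
print(c['origin'], c['attitude'])
E
```

```text
(310.9841499328613, 189.15594482421875) (17.627979278564453, 20.12816619873047) (np.float64(314.46666666666664), np.float64(168.69333333333333)) 75
[ 0.51534406 -0.18245121  0.022     ] [ 0.53877815 -0.17838386  0.015     ] 0.023784448558475967 ang 0.17185367412328212
[310.96891401 189.50593229]
[ 0.58826149 -0.1597422   0.38326131] [ 2.89620765e+00 -1.90491009e-04 -1.22398773e+00]
```

Request:
send_rows:
  plan:
    - {"offset": [7, -20, -4], "yaw": 0}
    - {"offset": [13, -38, -4], "yaw": 0}
    - {"offset": [13, -38, -4], "yaw": 0}
    - {"offset": [13, -38, -4], "yaw": 0}
    - {"offset": [13, -38, -4], "yaw": 0}
    - {"offset": [13, -38, -4], "yaw": 0}
    - {"offset": [13, -38, -4], "yaw": 0}
    - {"offset": [13, -38, 0], "yaw": 0}
    - {"offset": [6, -20, 0], "yaw": 0}
    - {"offset": [0, 0, 0], "yaw": 0}
    - {"offset": [0, 0, 0], "yaw": 0}

```text
time: 4.15
tool_pos: [0.522, 0.1408, 0.2797]
tool_rot: [3.141, 0.0, 0.348]
contact_force: [-0.2, -0.1, -0.5]
opening: 0.0918
grip_force: 0.0
```

```bash
python3 - <<'E'
from h import *
s=status.observe();print(s['time'],s['tool_pos'],s['tool_rot'],s['qpos'])
c,f=cam('wrist'); im=read_camera('wrist'); save('w2full.png',im)
for l in('flat','spindle','stand'):
    for r in models.regions_of('wrist',l): print(l,r['conf'],r['extent'])
p=proj(c,f,[.558,.155,.14]);print(p)
x,y=int(p[0]),int(p[1]);x0=max(x-60,0);y0=max(y-60,0)
a=cv2.resize(im[y0:y0+120,x0:x0+120],None,fx=4,fy=4,interpolation=cv2.INTER_CUBIC);print(x0,y0)
o=np.zeros((480,800,3),np.uint8);o[:,:480]=a;o[:200,480:]=cv2.resize(im,(320,200));save('w2.png',o)
E
```

```text
4.15 [0.52197664 0.14076457 0.27974469] [3.14097113e+00 1.65613467e-04 3.47957696e-01] [ 1.21968993e-01  3.50797330e-01  1.43231339e+00 -6.57587156e-04
  1.35850411e+00  1.34494613e+00]
flat 0.5 [239.8, 297.0, 249.0, 311.8]
spindle 0.94 [236.7, 277.5, 259.3, 308.3]
spindle 0.81 [297.1, 131.5, 325.8, 165.8]
stand 0.96 [219.3, 217.4, 293.2, 312.7]
stand 0.62 [428.9, 376.6, 455.4, 399.4]
[313.61508282 153.61039886]
253 93
```

View pics/w2.png

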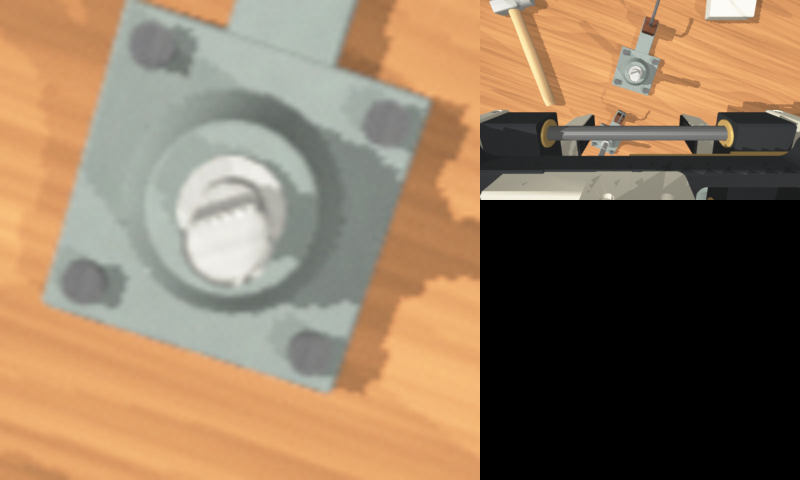

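The crop shows the foot-plate corners at (285,93), (360.5,118), (335.5,190.5) and (264,168). The D-shaped end faces upper left, so the spindle angle is about 0.6–0.7.

```bash
python3 - <<'E'
from h import *
c,f=cam('wrist'); im=cv2.cvtColor(cv2.imread('pics/w2full.png'),cv2.COLOR_BGR2RGB)
P=np.array([at_z(c,f,u,v,.012)[:2] for u,v in((285,93),(360.5,118),(335.5,190.5),(263.75,168))])
print(P,P.mean(0),[np.linalg.norm(P[i]-P[i-1]) for i in range(4)])
for i in range(4): print('edge yaw',np.degrees(np.arctan2(*(P[i]-P[i-1])[::-1])))
g=im.max(2)
print(g[136:170,294:330:1][::1].tolist().__repr__()[:0])
best=[]
X=cv2.GaussianBlur(g,(3,3),0)
for t in(195,205,215,225):
    m=(X>t).astype(np.uint8); n,l,st,ce=cv2.connectedComponentsWithStats(m,connectivity=4); k=l[154,310]
    print(t,st[k],ce[k])
u8=g[138:168,294:326]
for r in u8: print(' '.join('%3d'%v for v in r))
E
```

```text
[[0.60401671 0.20791553]
 [0.60791363 0.11035263]
 [0.51131245 0.10685505]
 [0.50764725 0.20450569]] [0.55772251 0.15740723] [np.float64(0.09642976497574583), np.float64(0.09764069665466373), np.float64(0.09666448394118195), np.float64(0.09771940364173967)]
edge yaw 2.026451848039897
edge yaw -87.71266911701113
edge yaw -177.92642997705298
edge yaw 92.14951644122739

195 [297 132  25  32 488] [308.50204918 147.72131148]
205 [297 132  25  32 435] [308.45057471 147.89655172]
215 [300 145  18  18 235] [309.19574468 153.6212766 ]
225 [301 146  16  16 198] [309.00505051 153.71717172]
174 174 177 175 179 198 220 226 226 223 221 206 190 183 180 173 161 154 150 146 155 172 200 225 234 234 233 223 189 150 142 153
173 175 174 176 191 215 223 227 227 222 214 194 189 202 215 214 207 204 202 191 166 146 154 185 203 202 205 219 203 161 143 141
173 173 173 179 205 222 224 226 226 218 207 208 217 220 224 223 223 220 218 217 206 185 155 155 174 181 183 192 187 159 142 141
178 176 175 184 209 224 225 225 226 217 214 219 223 223 225 226 222 219 208 195 184 178 165 148 164 178 180 180 177 158 141 140
18
[... 2625 characters left out ...]
 216 224 216 174 168 191 196 192 189 189 187 182 168 143 121
148 148 145 144 151 169 184 189 190 183 172 165 163 171 173 174 180 199 219 196 159 169 184 187 186 186 183 180 162 135 120 116
151 145 144 140 138 143 152 168 183 189 186 179 170 165 161 157 161 182 199 189 179 181 187 183 179 169 155 145 128 117 114 114
164 151 143 140 135 135 136 140 148 160 173 183 179 180 177 176 178 183 186 183 180 179 177 170 146 128 123 116 114 115 115 117
178 167 153 140 138 134 132 130 131 134 137 143 149 155 162 170 172 167 162 160 150 144 138 129 119 112 112 114 113 116 116 118
183 182 172 155 144 137 131 130 126 127 125 121 126 127 129 131 130 128 123 123 118 117 111 113 111 110 113 111 116 116 118 118
```

```bash
python3 - <<'E'
from h import *
c,f=cam('wrist')
print(at_z(c,f,309.5,152.2,.14), f*.01/.27)
a=at_z(c,f,304,147.5,.14);b=at_z(c,f,315,143.8,.14);d=(a-b);print('flat normal yaw',np.arctan2(d[1],d[0])-np.pi/2)
E
```

```text
[0.55823859 0.15803232 0.14      ] 11.504377177122429
flat normal yaw 0.6664617679496638
```

Request:
send_rows:
  plan:
    - {"offset": [20, -2, 0], "yaw": -0.07}
    - {"offset": [19.5, 0, 0], "yaw": -0.146}
    - {"offset": [0, 0, 0], "yaw": -0.146}
    - {"offset": [0, 0, 0], "yaw": -0.146}
    - {"offset": [0, 0, 0], "yaw": -0.146}
    - {"offset": [0, 0, 0], "yaw": -0.146}
    - {"offset": [0, 0, 0], "yaw": -0.146}
    - {"offset": [0, 0, 0], "yaw": -0.146}
    - {"offset": [0, 0, 0], "yaw": -0.146}
    - {"offset": [0, 0, 0], "yaw": -0.146}
    - {"offset": [0, 0, 0], "yaw": -0.146}
    - {"offset": [0, 0, 0], "yaw": -0.146}
    - {"offset": [0, 0, 0], "yaw": -0.146}
    - {"offset": [0, 0, 0], "yaw": -0.076}
    - {"offset": [0, 0, 0], "yaw": 0}
    - {"offset": [0, 0, 0], "yaw": 0}

```text
time: 5.95
tool_pos: [0.5582, 0.1573, 0.2797]
tool_rot: [-3.141, 0.0, 2.242]
contact_force: [-0.2, 0.1, -0.2]
opening: 0.0917
grip_force: 0.0
```

```bash
python3 - <<'E'
from h import *
s=status.observe();print(s['time'],s['tool_pos'],s['tool_rot'],s['qpos'])
c,f=cam('wrist'); im=read_camera('wrist'); save('w3full.png',im)
p=proj(c,f,[.558,.1575,.14]);print(p)
x,y=int(p[0]),int(p[1]);x0=max(x-40,0);y0=max(y-60,0)
a=cv2.resize(im[y0:y0+80,x0:x0+80],None,fx=6,fy=6,interpolation=cv2.INTER_CUBIC);print(x0,y0)
o=np.zeros((480,800,3),np.uint8);o[:,:480]=a;o[:200,480:]=cv2.resize(im,(320,200));save('w3.png',o)
E
```

```text
5.95 [0.55816801 0.15731028 0.27966814] [-3.14148932e+00  9.34017901e-05  2.24249359e+00] [ 1.42647308e-01  4.25534426e-01  1.31841894e+00 -1.34800533e-04
  1.39768136e+00 -5.29026728e-01]
[313.97226255 198.29303732]
273 138
```

View pics/w3.png

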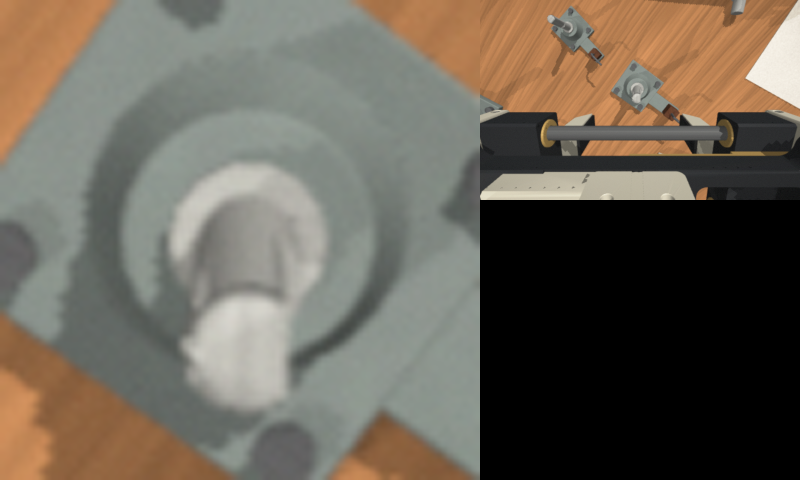

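The second view shows the flat's edge vertical in the picture (crop x≈292), so it is square to the jaws. I'll go down and pinch.

Request:
send_rows:
  plan:
    - {"offset": [0.7, -1.7, 10], "yaw": 0}
    - {"offset": [0, 0, 25], "yaw": 0}
    - {"offset": [0, 0, 30], "yaw": 0}
    - {"offset": [0, 0, 30], "yaw": 0}
    - {"offset": [0, 0, 30], "yaw": 0}
    - {"offset": [0, 0, 25], "yaw": 0}
    - {"offset": [0, 0, 12], "yaw": 0}
    - {"offset": [0, 0, 0], "yaw": 0}

```text
time: 6.8
tool_pos: [0.5551, 0.1572, 0.1158]
tool_rot: [-3.138, -0.002, 2.245]
contact_force: [-0.2, -0.5, -0.3]
opening: 0.0918
grip_force: 0.0
```

Request:
send_rows:
  plan:
    - {"offset": [0, 0, 0], "yaw": 0}
    - {"offset": [0, 0, 0], "yaw": 0}
    - {"offset": [0, 0, 0], "yaw": 0}
    - {"offset": [0, 0, 0], "yaw": 0}
    - {"offset": [0, 0, 0], "yaw": 0}
    - {"offset": [0, 0, 0], "yaw": 0}
    - {"offset": [0, 0, 0], "yaw": 0}
    - {"offset": [0, 0, 0], "yaw": 0}
    - {"offset": [0, 0, 0], "yaw": 0}
    - {"offset": [0, 0, 0], "yaw": 0}
  hand: 1
  squeeze: 20

```text
time: 7.8
tool_pos: [0.5561, 0.1574, 0.1176]
tool_rot: [-3.141, -0.0, 2.246]
contact_force: [-8.4, -8.6, 2.3]
opening: 0.0163
grip_force: 7.0
```

Request:
send_rows:
  plan:
    - {"offset": [0, -0.6, 0], "yaw": 0}
    - {"offset": [0, 0, 0], "yaw": 0}
    - {"offset": [0, 0, 0], "yaw": 0}
    - {"offset": [0, 0, 0], "yaw": 0}

```text
time: 8.2
tool_pos: [0.5558, 0.1571, 0.1176]
tool_rot: [-3.142, 0.0, 2.246]
contact_force: [1.2, -0.8, -1.3]
opening: 0.0156
grip_force: 20.0
```

Request:
send_rows:
  plan:
    - {"offset": [0.1, 0, 0], "yaw": 0.05}
    - {"offset": [0.2, 0, 0], "yaw": 0.1}
    - {"offset": [0.2, 0, 0], "yaw": 0.1}
    - {"offset": [0.2, 0, 0], "yaw": 0.1}
    - {"offset": [0.2, 0, 0], "yaw": 0.1}
    - {"offset": [0.2, 0, 0], "yaw": 0.1}
    - {"offset": [0.2, 0, 0], "yaw": 0.088}
    - {"offset": [0, 0, 0], "yaw": 0}
    - {"offset": [0, 0, 0], "yaw": 0}
    - {"offset": [0, 0, 0], "yaw": 0}

```text
time: 9.2
tool_pos: [0.5557, 0.1584, 0.1176]
tool_rot: [3.141, -0.0, 1.609]
contact_force: [3.9, 1.7, -3.9]
opening: 0.0158
grip_force: 20.0
```

```bash
python3 - <<'E'
from h import *
s=status.observe();print({k:np.round(s[k],4) for k in('time','tool_pos','tool_rot','contact_force','torque','grip_force','opening')})
E
```

```text
{'time': np.float64(9.2), 'tool_pos': array([0.5557, 0.1584, 0.1176]), 'tool_rot': array([ 3.1407e+00, -2.0000e-04,  1.6094e+00]), 'contact_force': array([ 3.8581,  1.7421, -3.8778]), 'torque': array([ 0.2131, -0.6869, -0.0454]), 'grip_force': np.float64(19.9994), 'opening': np.float64(0.0158)}
```

Request:
send_rows:
  plan:
    - {"offset": [0, 0, 0], "yaw": 0}
    - {"offset": [0, 0, 0], "yaw": 0}
    - {"offset": [0, 0, 0], "yaw": 0}
    - {"offset": [0, 0, 0], "yaw": 0}
    - {"offset": [0, 0, 0], "yaw": 0}
    - {"offset": [0, 0, -10], "yaw": 0}
    - {"offset": [0, 0, -25], "yaw": 0}
    - {"offset": [0, 0, -35], "yaw": 0}
    - {"offset": [0, 0, -35], "yaw": 0}
    - {"offset": [0, 0, -35], "yaw": 0}
    - {"offset": [0, 0, -20], "yaw": 0}
    - {"offset": [-20, 0, 0], "yaw": 0}
    - {"offset": [-15, 0, 0], "yaw": 0}
    - {"offset": [0, 0, 0], "yaw": 0}
    - {"offset": [0, 0, 0], "yaw": 0}
  hand: 0

```text
time: 10.7
tool_pos: [0.5564, 0.1231, 0.2773]
tool_rot: [-3.141, -0.0, 1.607]
contact_force: [0.2, 0.4, 0.3]
opening: 0.0918
grip_force: 0.0
```

```bash
python3 - <<'E'
from h import *
s=status.observe();print(s['time'],s['tool_pos'],s['tool_rot'],s['opening'])
c,f=cam('wrist'); im=read_camera('wrist'); save('w4full.png',im)
p=proj(c,f,[.5578,.158,.14]);print(p)
x,y=int(p[0]),int(p[1]);x0=max(x-50,0);y0=max(y-65,0)
a=cv2.resize(im[y0:y0+120,x0:x0+160],None,fx=5,fy=5,interpolation=cv2.INTER_CUBIC);print(x0,y0)
save('w4.png',a)
E
```

```text
10.7 [0.55637009 0.12310835 0.27732767] [-3.14050027e+00 -2.82719582e-04  1.60658912e+00] 0.09184874134953115
[317.94418991 159.82141636]
267 94
```

View pics/w4.png

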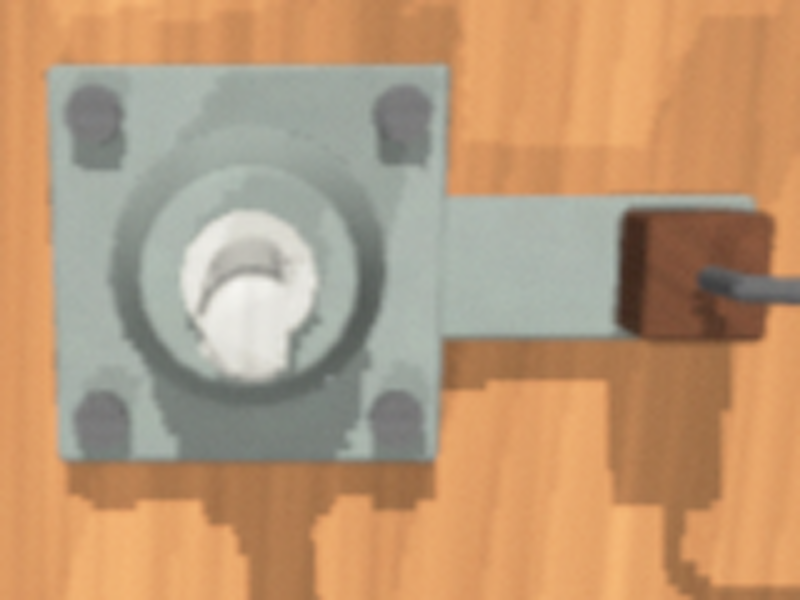

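The crop shows the foot plate and tongue exactly horizontal and the D's flat (x≈292) facing the key block. The spindle is turned correctly, so I'll go to the collar.

Request:
send_rows:
  plan:
    - {"offset": [-20, -5, 0], "yaw": 0}
    - {"offset": [-38, -10, 0], "yaw": 0}
    - {"offset": [-38, -10, 0], "yaw": 0}
    - {"offset": [-38, -10, 0], "yaw": 0}
    - {"offset": [-38, -10, 0], "yaw": 0}
    - {"offset": [-38, -10, 0], "yaw": 0}
    - {"offset": [-38, -10, 0], "yaw": 0}
    - {"offset": [-38, -10, 0], "yaw": 0}
    - {"offset": [-22, -5, 0], "yaw": 0}

```text
time: 11.65
tool_pos: [0.4875, -0.1893, 0.2774]
tool_rot: [-3.141, 0.0, 1.607]
contact_force: [0.7, -0.4, 1.4]
opening: 0.0919
grip_force: 0.0
```

Request:
send_rows:
  plan:
    - {"offset": [0, 0, 8], "yaw": 0.1436}
    - {"offset": [0, 0, 8], "yaw": 0.1436}
    - {"offset": [0, 0, 8], "yaw": 0.1436}
    - {"offset": [0, 0, 8], "yaw": 0.1436}
    - {"offset": [0, 0, 8], "yaw": 0.1436}
    - {"offset": [0, 0, 8], "yaw": 0.1436}
    - {"offset": [0, 0, 8], "yaw": 0.1436}
    - {"offset": [0, 0, 8], "yaw": 0.1436}
    - {"offset": [0, 0, 8], "yaw": 0.1436}
    - {"offset": [0, 0, 5], "yaw": 0.1436}
    - {"offset": [0, 0, 0], "yaw": 0}
    - {"offset": [0, 0, 0], "yaw": 0}

```text
time: 12.85
tool_pos: [0.4882, -0.187, 0.2006]
tool_rot: [-3.141, 0.0, 0.176]
contact_force: [-0.5, -1.0, -0.2]
opening: 0.0917
grip_force: 0.0
```

```bash
python3 - <<'E'
from h import *
s=status.observe();print(s['time'],s['tool_pos'],s['tool_rot'],s['opening'])
c,f=cam('wrist'); im=read_camera('wrist'); save('w5full.png',im)
for l in('collar','screw'):
    for r in models.regions_of('wrist',l): print(l,r['conf'],r['extent'])
p=proj(c,f,[.517,-.183,.02]);print(p)
x,y=int(p[0]),int(p[1]);x0=max(x-50,0);y0=max(y-50,0)
a=cv2.resize(im[y0:y0+100,x0:x0+100],None,fx=6,fy=6,interpolation=cv2.INTER_CUBIC);print(x0,y0)
save('w5.png',a)
E
```

```text
12.85 [ 0.48824301 -0.18704631  0.2006329 ] [-3.14129591e+00  2.55871958e-04  1.76167179e-01] 0.09174433934044561
collar 0.62 [294.3, 123.4, 338.0, 181.0]
[315.89389192 159.2482535 ]
265 109
```

View pics/w5.png

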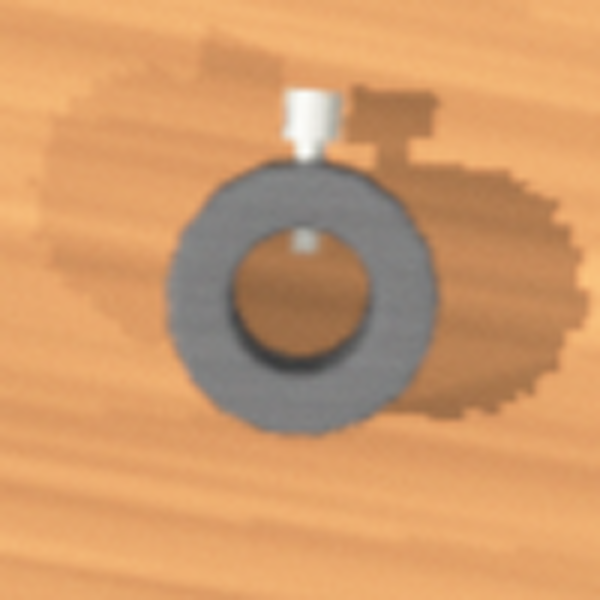

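The crop shows the ring's centre at (315.5,158.8), the screw head at (317.2,128.2) and the screw tip at (315.8,149.3).

```bash
python3 - <<'E'
from h import *
c,f=cam('wrist')
o=at_z(c,f,315.5,158.8,.024);h=at_z(c,f,317.2,128.2,.012);t=at_z(c,f,265+305/6,109+242/6,.012)
l=at_z(c,f,265+168/6,158.8,.024);r=at_z(c,f,265+438/6,158.8,.024)
print(o,h,t,np.linalg.norm(l-r),np.linalg.norm((h-o)[:2]))
for a,b in((o,h),(t,h)): print(np.arctan2(b[1]-a[1],b[0]-a[0]))
E
```

```text
[ 0.51796612 -0.18291617  0.024     ] [ 0.54714365 -0.17952765  0.012     ] [ 0.52621331 -0.18185818  0.012     ] 0.04455558020694993 0.029373638137463787
0.11561667225888761
0.11088984961461004
```

Request:
send_rows:
  plan:
    - {"offset": [15, 0.6, 5], "yaw": 0}
    - {"offset": [15, 0.7, 15], "yaw": 0.063}
    - {"offset": [0, 0, 30], "yaw": 0}
    - {"offset": [0, 0, 35], "yaw": 0}
    - {"offset": [0, 0, 35], "yaw": 0}
    - {"offset": [0, 0, 25], "yaw": 0}
    - {"offset": [0, 0, 15], "yaw": 0}
    - {"offset": [0, 0, 8], "yaw": 0}
    - {"offset": [0, 0, 5], "yaw": 0}
    - {"offset": [0, 0, 0], "yaw": 0}
    - {"offset": [0, 0, 0], "yaw": 0}

```text
time: 14.1
tool_pos: [0.5185, -0.1838, 0.0284]
tool_rot: [3.141, -0.001, 0.109]
contact_force: [0.4, -0.4, 0.5]
opening: 0.0919
grip_force: 0.0
```

Request:
send_rows:
  plan:
    - {"offset": [0, 0, 0], "yaw": 0}
    - {"offset": [0, 0, 0], "yaw": 0}
    - {"offset": [0, 0, 0], "yaw": 0}
    - {"offset": [0, 0, 0], "yaw": 0}
    - {"offset": [0, 0, 0], "yaw": 0}
    - {"offset": [0, 0, 0], "yaw": 0}
    - {"offset": [0, 0, 0], "yaw": 0}
    - {"offset": [0, 0, 0], "yaw": 0}
    - {"offset": [0, 0, 0], "yaw": 0}
    - {"offset": [0, 0, 0], "yaw": 0}
  hand: 1
  squeeze: 35

```text
time: 15.1
tool_pos: [0.5178, -0.1836, 0.0278]
tool_rot: [3.142, 0.0, 0.109]
contact_force: [-0.6, -0.4, 0.3]
opening: 0.0456
grip_force: 35.0
```

Request:
send_rows:
  plan:
    - {"offset": [0, 0, -10], "yaw": 0}
    - {"offset": [0, 0, -30], "yaw": 0}
    - {"offset": [0, 0, -40], "yaw": 0}
    - {"offset": [4, -17, -25], "yaw": 0}
    - {"offset": [8, -35, -25], "yaw": 0}
    - {"offset": [8, -35, -25], "yaw": 0}
    - {"offset": [8, -35, -25], "yaw": 0}
    - {"offset": [8, -35, -20], "yaw": 0}
    - {"offset": [8, -35, -20], "yaw": 0}
    - {"offset": [8, -35, 0], "yaw": 0}
    - {"offset": [8, -35, 0], "yaw": 0}
    - {"offset": [8, -35, 0], "yaw": 0}
    - {"offset": [9.1, -24.2, 0], "yaw": 0}
    - {"offset": [6, -10, 0], "yaw": 0}
    - {"offset": [2, -4, 0], "yaw": 0.073}
    - {"offset": [0, 0, 0], "yaw": 0}
    - {"offset": [0, 0, 0], "yaw": 0}

```text
time: 16.8
tool_pos: [0.5659, 0.1582, 0.2477]
tool_rot: [3.141, 0.0, 0.037]
contact_force: [-0.1, -0.7, -2.4]
opening: 0.0456
grip_force: 35.0
```

```bash
python3 - <<'E'
from h import *
s=status.observe();print(s['time'],s['tool_pos'],s['tool_rot'],s['opening'],s['contact_force'])
T=s['tool_pos'];im=[]
for n in('scene','wrist'):
    c,f=cam(n); i=read_camera(n); save(n+'6.png',i)
    p=proj(c,f,T+[0,0,-.016]); print(n,p)
    w=30 if n=='scene' else 100
    x,y=int(p[0]),int(p[1])+ (15 if n=='scene' else 0)
    x0=max(0,x-w);y0=max(0,min(y-w,400-2*w))
    print(x0,y0); im.append(cv2.resize(i[y0:y0+2*w,x0:x0+2*w],(400,400),interpolation=cv2.INTER_CUBIC))
save('w6.png',np.hstack(im))
E
```

```text
16.8 [0.56590993 0.15815458 0.24770581] [3.14109090e+00 3.96364014e-04 3.70419966e-02] 0.04558019576513978 [-0.0728477  -0.69632254 -2.42778133]
scene [398.55619851 164.90996791]
368 149
wrist [315.07116293 252.6462524 ]
215 152
```

View pics/w6.png

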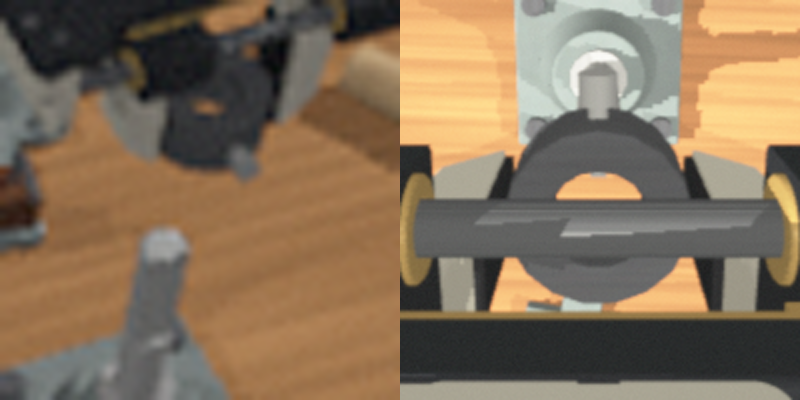

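```bash
python3 - <<'E'
from h import *
s=status.observe();T=s['tool_pos'];c,f=cam('wrist');a=s['tool_rot'][2]
def cr(p): q=proj(c,f,p); return np.round(((q[0]-215)*2+400,(q[1]-152)*2),1)
x=np.array([np.cos(a),np.sin(a),0]);y=np.array([-x[1],x[0],0])
for n,dz in(('top',-.0038),('bot',-.0278)):
    C=T+[0,0,dz]; print(n,'o+',cr(C+.023*x),'o-',cr(C-.023*x),'bore+',cr(C+.012*x),'bore-',cr(C-.012*x),'L',cr(C+.023*y),'R',cr(C-.023*y))
M=T+[0,0,-.0158];print('tip',cr(M+.0075*x),'head',cr(M+.034*x))
i=cv2.cvtColor(cv2.imread('pics/wrist6.png'),cv2.COLOR_BGR2RGB)
o=cv2.resize(i[195:265,250:380],None,fx=6,fy=6,interpolation=cv2.INTER_CUBIC); save('w7.png',o)
E
```

```text
top o+ [600.9 129.1] o- [600.6 308.7] bore+ [600.8 174.6] bore- [600.7 268.2] L [503.4 222.3] R [698.1 222.3]
bot o+ [600.5 102.6] o- [600.2 260.1] bore+ [600.4 142.1] bore- [600.3 224.2] L [516.3 183.9] R [684.4 183.9]
tip [600.6 174. ] head [600.8  71. ]
```

View pics/w7.png

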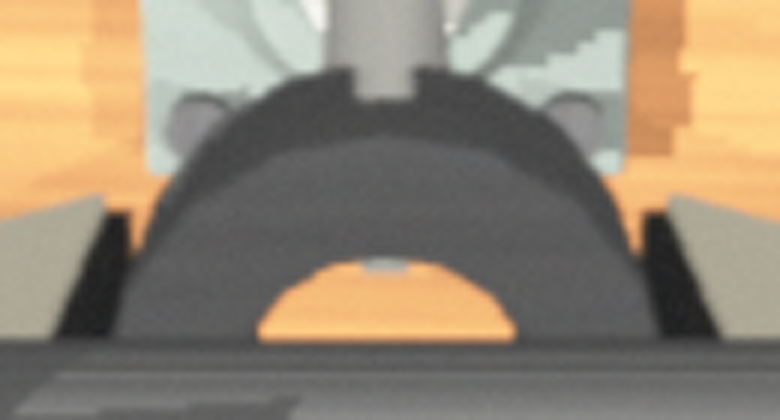

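The crop shows the held collar centred to about 0.5 mm, with the screw straight ahead (head x≈384, tip x≈385, ring centre x≈388). I overshot x by 8 mm, so I'll correct that and go down in stages.

Request:
send_rows:
  plan:
    - {"offset": [-4, 0, 0], "yaw": 0}
    - {"offset": [-3.9, 0, 10], "yaw": 0}
    - {"offset": [0, 0, 25], "yaw": 0}
    - {"offset": [0, 0, 25], "yaw": 0}
    - {"offset": [0, 0, 12], "yaw": 0}
    - {"offset": [0, 0, 0], "yaw": 0}
    - {"offset": [0, 0, 0], "yaw": 0}
    - {"offset": [0, 0, 0], "yaw": 0}

```text
time: 17.7
tool_pos: [0.5589, 0.1587, 0.177]
tool_rot: [-3.141, -0.002, 0.036]
contact_force: [-0.1, -0.7, -1.7]
opening: 0.0458
grip_force: 35.0
```

Request:
send_rows:
  plan:
    - {"offset": [0, 0, 3], "yaw": 0}
    - {"offset": [0, 0, 3], "yaw": 0}
    - {"offset": [0, 0, 3], "yaw": 0}
    - {"offset": [0, 0, 3], "yaw": 0}
    - {"offset": [0, 0, 0], "yaw": 0}

```text
time: 18.2
tool_pos: [0.5578, 0.1585, 0.1631]
tool_rot: [3.141, 0.001, 0.036]
contact_force: [-0.4, 0.2, -2.5]
opening: 0.0457
grip_force: 35.0
```

Request:
send_rows:
  plan:
    - {"offset": [0, 0, 2], "yaw": 0}
    - {"offset": [0, 0, 2], "yaw": 0}
    - {"offset": [0, 0, 2], "yaw": 0}
    - {"offset": [0, 0, 2], "yaw": 0}
    - {"offset": [0, 0, 2], "yaw": 0}
    - {"offset": [0, 0, 2], "yaw": 0}
    - {"offset": [0, 0, 0], "yaw": 0}

```text
time: 18.9
tool_pos: [0.5579, 0.1585, 0.1513]
tool_rot: [3.141, 0.001, 0.036]
contact_force: [-0.8, -0.1, -1.7]
opening: 0.0453
grip_force: 35.0
```

No contact, and the screw is past the spindle's top. There are 24 mm left to the final height (TCP z 0.1273).

Request:
send_rows:
  plan:
    - {"offset": [0, 0, 3], "yaw": 0}
    - {"offset": [0, 0, 4], "yaw": 0}
    - {"offset": [0, 0, 4], "yaw": 0}
    - {"offset": [0, 0, 4], "yaw": 0}
    - {"offset": [0, 0, 4], "yaw": 0}
    - {"offset": [0, 0, 3], "yaw": 0}
    - {"offset": [0, 0, 2], "yaw": 0}
    - {"offset": [0, 0, 0], "yaw": 0}
    - {"offset": [0, 0, 0], "yaw": 0}
    - {"offset": [0, 0, 0], "yaw": 0}

```text
time: 19.9
tool_pos: [0.5583, 0.1586, 0.1279]
tool_rot: [3.142, -0.0, 0.036]
contact_force: [0.4, -0.0, -2.4]
opening: 0.0457
grip_force: 35.0
```

```bash
python3 - <<'E'
from h import *
s=status.observe();print({k:np.round(s[k],4) for k in('time','tool_pos','tool_rot','contact_force','torque','grip_force','opening')})
c,f=cam('scene'); i=read_camera('scene')
a=cv2.resize(i[165:255,345:445],(700,600),interpolation=cv2.INTER_CUBIC); save('w8.png',a)
E
```

```text
{'time': np.float64(19.9), 'tool_pos': array([0.5583, 0.1586, 0.1279]), 'tool_rot': array([ 3.1416e+00, -5.0000e-04,  3.5800e-02]), 'contact_force': array([ 0.4486, -0.0454, -2.3571]), 'torque': array([ 0.0304,  0.0482, -0.0029]), 'grip_force': np.float64(34.9995), 'opening': np.float64(0.0457)}
```

View pics/w8.png

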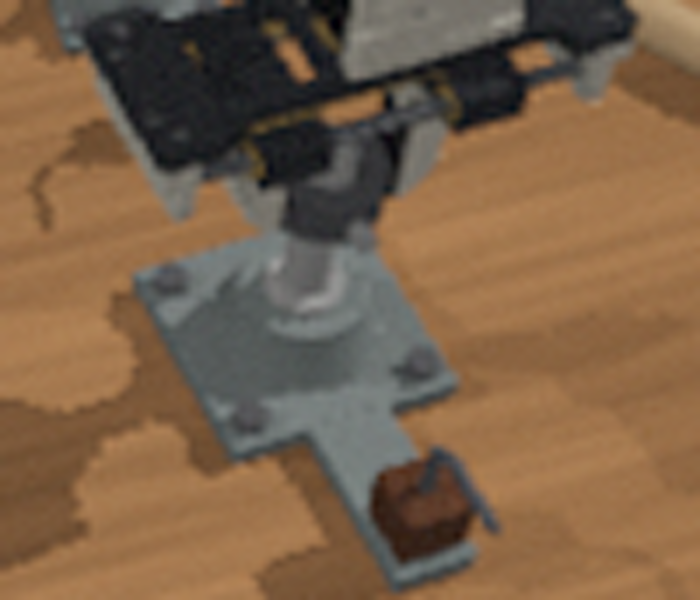

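The picture shows the collar on the spindle at crop (335,190), with the screw at (360,237) pointing towards the key block. The screw is about 112 mm up, nothing is touching, and the grip is holding.

```bash
python3 -c "
from cell import ticket; print(ticket.hand_in())"
```

```text
the job is handed in; nothing more can be done
None
```

The job is handed in: the spindle's flat faces the key block, and the gripper is holding the collar level over it with the screw pointing at the block about half-way up the flat (z ≈ 112 mm), after about 20 s of the 64 s allowed.

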